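# Index the tray guide arm one hole

## Robot

A 7-joint arm with a two-finger parallel gripper is mounted at the origin on the work surface. World frame = base frame: x ahead of the robot, y to its left, z up, the work surface at z = 0. Lengths are in mm, angles in rad, forces in N, time in s.
With the tool pointing down it reaches from about 400 to 900 mm from the base axis. Payload 5.6 kg.
Tool frame: the origin (TCP) lies at the very end of the fingers, on their centre line; the grasp point (between the pads) lies 19 mm behind it (ctrl.grip_depth is the distance from the TCP to the grasp point, in mm); z points along the fingers, y is the line along which they close (so a half turn about z gives the same grasp; the last joint's range is limited). The gripper opens to 92 mm and grips with 3 to 60 N. Pads are 20 mm wide; open, the fingers measure 128 mm over their backs; the gripper's body (75 mm by 189 mm) begins 69 mm behind the grasp point.
Start: joints at [1.086, 0.468, -0.012, 1.603, 0.006, 1.071, -0.056], TCP at [277.88, -587.615, 214.592] pointing down, gripper open.
Joint ranges: [-2.53, 2.53], [-0.31, 2.02], [-1.57, 1.55], [0.28, 2.44], [-1.29, 4.43], [0.15, 1.84], [-2.92, 2.92]. Speed limits (rad/s): [2.57, 2.57, 3.14, 3.14, 3.14, 3.14, 3.14].

## Interface

Orientations are given as [roll, pitch, yaw] about the fixed x, y, z axes, in that order (R = Rz(yaw) Ry(pitch) Rx(roll)).
In Python, from workcell import ctrl gives the robot as it stands. The module is installed in compiled form; this text tells all that it offers.
- The arm moves only by the tool step_arm, never from a script. Its arguments are lists of equal length, an entry for each row: "jaw": the gripper command: -1 is shut, 1 is fully open, values between are in proportion; "slide": the shift along the tool's x, y, z in mm, a list of three; "roll": the turn about the tool's z in degrees. In form: {"jaw": [jaw, ...], "slide": [[x, y, z], ...], "roll": [roll, ...]}. A call has 1 to 5 rows; each row shifts and turns the commanded pose from where the row before left it, along the tool's axes as they then stand; what a row does not reach is not made up. A row lasts 1/10 s, in which the tool goes at most 50 mm and 8.59 degrees, less where a joint would pass 70% of its speed; a pose out of reach is approached as far as the arm can. A call with a gripper value outside its range is refused whole. The fingers move at their own pace and stop on an object; "newtons" is the grip in N (left out, the last holds). Time passes only in rows, so rows that do not move let the fingers close. It gives the time, the measured TCP pose, the force, the opening and the grip force at its end, in the units of the state.
- ctrl.observe(): the state, without advancing time (a new reading comes with each control period).
- ctrl.snapshot(name): name is "scene" or "top" or "wrist"; returns the picture (400x640x3 uint8, red, green, blue); there is no depth.
- ctrl.camera_info(name): a dict with "mtx" (3x3 intrinsics, pixels), "k1" (the pictures are not rectified: a ray, as slopes to the right and down, at radius r is drawn at 1 + k1 r^2 times it, then the intrinsics apply), "T" (4x4, takes a point from camera to world coordinates). Camera axes: x right, y down, z forward; pixel columns grow to the right and rows downward; lengths in mm; the calibration is good to about 2 mm. A picture is of the moment at which its call begins: read the wrist's pose just before it. camera_info takes no time and is no camera call; for the wrist camera it gives the pose at the moment of the call.
- ctrl.close_job(): hands the job in; it is judged then, once.
The state is a dict: "time_s": time; "joints": joint angles; "dq": joint speeds; "effort": joint torques, N m; "tcp_pos": TCP position; "tool_rot": TCP orientation; "force": force on the tool from outside, world axes, zero at the start; "torque": the same for the moment, N m; "gripper_width": finger opening in mm; "finger_force": force on a finger pad.
Only numpy, scipy, OpenCV 4.12 (cv2) and the standard library are available. Lean on these libraries where they do the work, as an engineer would, in place of code of your own. Each camera call takes 0.05 s, during which the arm holds its last target. There are 200 camera calls.

## Task

The guide arm between the two tray lanes is locked by a spring index pin with a pull ring. Hook a fingertip under the ring to lift the pin, without pinching the ring, swing the arm exactly one hole towards the tray that is filled, and let the pin drop fully home in that hole, then take the hand away. Leave the trays, the jar and the cardboard core where they are.

Things in the scene. Friction and masses are not known exactly. Their poses are not given: they have to be found in the camera images.
- stand: Fixed aluminium index stand, its place and yaw vary. Origin on the arm's vertical pivot axis at the level of the work surface; z up. Own -x: where the arm points in the middle hole, roughly to the robot; own +y and -y: the two tray lanes. Base plate x -240 to 60, y +-105, 12 mm thick. Pivot post to z 86 mm. Index plate 70 x 226 x 14 mm, centre x -190, top z 54 mm.
- guide_arm (a joint): Angle (rad) of the steel arm about the pivot: starts at 0, in the middle of five 16 mm holes on a 200 mm radius, 0.2094 apart (42 mm). Positive: its ring end swings to the stand's +y side. Stops at +-0.47. Flat bar 44 mm wide over its side strips, 213 mm long, top at z 70 mm. Pin lifted, it turns under less than 2 N at the ring and stays where left.
- index_pin (a joint): Lift (m) of the 12 mm pin that slides vertically in the arm 200 mm from the pivot, in a 26 mm housing up to z 92 mm. 0 = fully home; out of the hole at 0.012; top stop 0.028. A spring presses it down, about 5 N at 0 and 8 N at 0.02. Round tip: rides on the plate between holes, snaps into a hole when within about 4 mm of its centre; locks the arm when down.
- pull_ring: Round steel ring fixed on top of the pin: inner diameter 56, outer 72, wire 8 mm. Origin at its centre, z 140 mm with the pin home, 177 mm from the pivot axis. It leans 45 deg, top edge towards the pivot. Own x: the ring's axis, towards the pivot and 45 deg down; a finger pushed along it from above passes through, and raised it bears under the top edge. Own y level. Arm's top 70 mm below.
- tray_full: Loose white four-part food tray filled with small round pieces, 166 x 130 x 35 mm over the rim, origin at the centre of its underside. It stands on either the +y or the -y side of the stand, about 208 mm from the arm's middle line. The arm must go one hole towards this side.
- tray_empty: The same tray, empty, on the other side of the stand. Leave it.
- jar: Closed white jar, 60 mm in diameter, 90 mm tall, standing on one side of the stand; origin at the centre of its underside. Leave it.
- core: Upright cardboard film core (tube), 72 mm in diameter, 90 mm tall, standing on one side of the stand; origin at the centre of its underside. Leave it.
Things that resemble listed ones, but are neither listed nor needed, are in the scene too. Leave any blue or purple look-alike of the tray_full alone.

How it is judged:
By the outcome, as a careful person would: the job done as asked, in the order asked, and still so for the second after the job is handed in, with the robot touching nothing.
It also fails if it takes over 38 s, if anything falls off the work surface, if the arm or the gripper's body presses on something with over 40 N, if the wrist force passes 120 N, or if a joint passes its speed limit or range.

## Working session

There is one attempt and no reset: what is moved stays moved. The work goes in short steps, Python scripts to look and compute and a tool call to move; the robot and the scene stay as the last step left them, time stands still between calls to the robot, and variables do not carry over. Pictures are saved under pics/ and viewed, at most 10 in all, crops included, and the job is handed in when it is done.

Besides the shell and the picture viewer there is one more tool, called after "Emit:" as name(argument=value, ...) on one line, values as JSON. step_arm: Moves the arm, as the interface text tells. Its arguments: {"type":"object","properties":{"jaw":{"type":"array"},"slide":{"type":"array"},"roll":{"type":"array"},"newtons":{"type":"number"}},"required":["jaw","slide","roll"]}

```bash
mkdir -p pics; python3 - <<'E'
from workcell import ctrl
import cv2,numpy as np
for n in("scene","top"):
    cv2.imwrite(f"pics/{n}0.png",ctrl.snapshot(n)[:,:,::-1])
    i=ctrl.camera_info(n);print(n,np.round(i["T"],3).tolist(),i["mtx"].tolist(),i["k1"])
s=ctrl.observe();print(s["tcp_pos"],s["tool_rot"],s["time_s"],s["gripper_width"],s["force"])
E
```

```text
scene [[-0.691, 0.452, -0.564, 1176.705], [0.723, 0.444, -0.529, 715.49], [0.011, -0.773, -0.634, 832.539], [0.0, 0.0, 0.0, 1.0]] [[462.7633442184058, 0.0, 320.94701608847276], [0.0, 462.7633442184058, 198.29226913864383], [0.0, 0.0, 1.0]] -0.12497341292053303
top [[-0.0, -0.991, 0.134, 336.362], [-1.0, 0.0, -0.001, 131.912], [0.001, -0.134, -0.991, 1346.717], [0.0, 0.0, 0.0, 1.0]] [[472.21156430081413, 0.0, 318.7892157426677], [0.0, 472.21156430081413, 197.3921959033091], [0.0, 0.0, 1.0]] -0.10517657163641415
[ 277.60975437 -587.13469921  213.71460797] [-3.13995926e+00  1.28938658e-04  4.41702355e-01] 0.1 91.61652389029933 [ 0.11428555 -0.62561531 -1.07129414]
```

View pics/scene0.png

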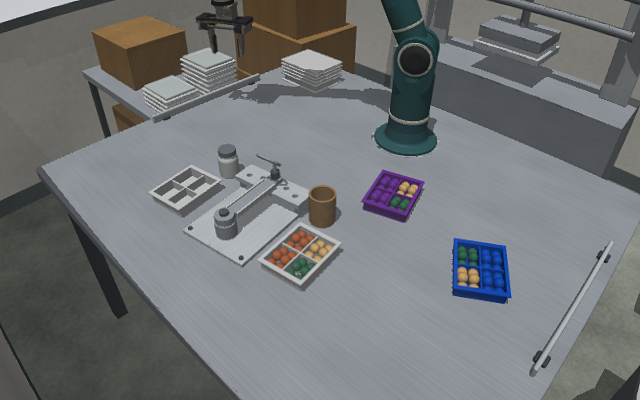

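View pics/top0.png

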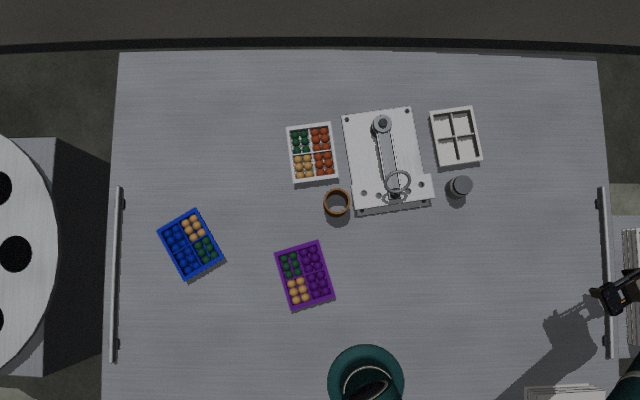

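The scene shows a white filled tray at (301,254), an empty white tray at (186,188), and purple (393,194) and blue (481,270) look-alikes. In the top view the white filled tray is at (312,153), left of the arm, which is world +y. The pivot is at about (381,124) and the ring at (398,182). I'll confirm this in an enlarged crop.

```bash
python3 - <<'E'
import cv2
a=cv2.imread("pics/top0.png")[95:220,280:490]
cv2.imwrite("pics/topc.png",cv2.resize(a[:, 0:200],None,fx=4,fy=4,interpolation=cv2.INTER_CUBIC))
a=cv2.imread("pics/scene0.png")[140:260,180:340]
cv2.imwrite("pics/scenec.png",cv2.resize(a,None,fx=5,fy=5,interpolation=cv2.INTER_CUBIC))
E
```

```text
(no output)
```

View pics/topc.png

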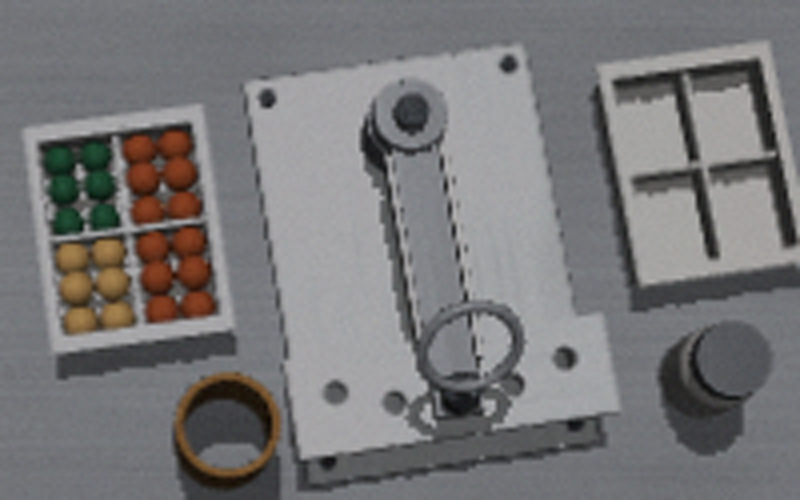

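View pics/scenec.png

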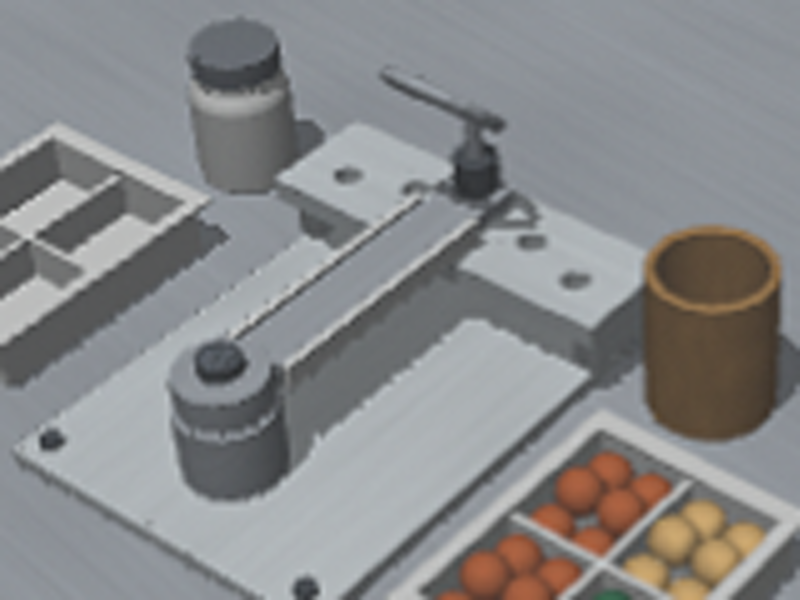

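Confirmed: the filled white tray is at crop (130,230), on stand +y (left). The crop also shows the pivot (409,115), ring centre (472,346), and holes at (336,392), (395,403), (513,383) and (565,358). Next I fit the stand pose.

```bash
cat > h.py <<'E'
from workcell import ctrl
import numpy as np,cv2
from scipy.optimize import least_squares
def proj(n,P,i=None):
    i=i or ctrl.camera_info(n); T=i["T"]; p=(np.atleast_2d(P)-T[:3,3])@T[:3,:3]
    d=np.array([i["k1"],0,0,0,0.]); return cv2.projectPoints(p,np.zeros(3),np.zeros(3),i["mtx"],d)[0][:,0]
def pose(s,P):
    c,k=np.cos(s[2]),np.sin(s[2]); P=np.atleast_2d(P)
    return np.c_[s[0]+c*P[:,0]-k*P[:,1], s[1]+k*P[:,0]+c*P[:,1], P[:,2]]
def pol(a,r,z): return [-r*np.cos(a),-r*np.sin(a)*-1,z]
E
python3 - <<'E'
from h import *
h=.2094
M=[[0,0,86],[-177,0,140]]+[pol(a,200,54) for a in(2*h,h,-h,-2*h)]+[[60,105,12],[60,-105,12]]
t=np.array([[409,115],[472,346],[336,392],[395,403],[513,383],[565,358],[245,86],[522,47]])/4+[280,95]
sc=np.array([[224,372],[445,98]])/5+[180,140]
f=lambda s:np.r_[(proj("top",pose(s,M))-t).ravel(),(proj("scene",pose(s,M[:2]))-sc).ravel()]
r=least_squares(f,[700,0,0],x_scale=[100,100,1]);print(r.x,np.round(r.fun.reshape(-1,2),1).tolist())
s=r.x
print("pivot ring",pose(s,[[0,0,86],[-177,0,140],[-157.4,0,160]]),"core/jar")
s=ctrl.observe();print(s["time_s"])
from scipy.spatial.transform import Rotation as R
print(R.from_euler('xyz',s["tool_rot"]).as_matrix().round(3))
T=ctrl.camera_info("wrist")["T"];Rt=R.from_euler('xyz',s["tool_rot"]).as_matrix();print("cam in tool",Rt.T@(T[:3,3]-s["tcp_pos"]),(Rt.T@T[:3,:3]).round(2))
E
```

```text
[ 7.14509993e+02 -4.53682065e+01  1.60620704e-01] [[0.0, -0.9], [-0.7, 0.4], [-0.2, 0.7], [-0.1, 0.2], [-0.2, 0.5], [-0.2, -0.1], [-1.2, -0.5], [-0.5, -1.3], [-0.8, -3.7], [-0.7, -0.3]]
pivot ring [[714.50999253 -45.36820653  86.        ]
 [539.78830046 -73.67598494 140.        ]
 [559.13601325 -70.54133829 160.        ]] core/jar
0.1
[[ 0.904  0.427 -0.001]
 [ 0.427 -0.904  0.001]
 [-0.    -0.002 -1.   ]]
cam in tool [  71.53756807   -0.18683259 -170.30471065] [[-0.   -0.97 -0.25]
 [ 1.   -0.   -0.  ]
 [ 0.   -0.25  0.97]]
```

Emit:
step_arm(jaw=[1,1,1,1,1], slide=[[34,-22.5,0],[34,-22.5,0],[34,-22.5,0],[34,-22.5,0],[34,-22.5,0]], roll=[0,0,0,0,0])

```text
time_s: 0.6
tcp_pos: [383.9, -411.6, 214.3]
tool_rot: [-3.141, 0.0, 0.442]
force: [0.6, -0.7, -0.7]
gripper_width: 92.2
finger_force: 0.0
```

Emit:
step_arm(jaw=[1,1,1,1,1], slide=[[34,-22.5,0],[34,-22.5,0],[34,-22.5,0],[34,-22.5,0],[34,-22.5,0]], roll=[0,0,0,0,0])

```text
time_s: 1.1
tcp_pos: [489.4, -237.3, 214.4]
tool_rot: [-3.141, 0.0, 0.442]
force: [-0.4, -0.7, -0.0]
gripper_width: 92.0
finger_force: 0.0
```

Emit:
step_arm(jaw=[1,1,1,1,1], slide=[[34,-22.5,0],[34,-22.5,0],[34,-22.5,0],[0,0,0],[0,0,0]], roll=[0,0,0,-8,-8])

```text
time_s: 1.6
tcp_pos: [552.8, -132.1, 214.1]
tool_rot: [-3.141, 0.0, 0.73]
force: [0.2, -0.0, 0.6]
gripper_width: 91.9
finger_force: 0.0
```

Emit:
step_arm(jaw=[1,1,1,1,1], slide=[[0,0,0],[0,0,0],[0,0,0],[0,0,0],[0,0,0]], roll=[-8,-8,-8,-8,-8])

```text
time_s: 2.1
tcp_pos: [552.1, -134.2, 214.1]
tool_rot: [-3.141, -0.0, 1.425]
force: [-0.9, 0.4, -0.0]
gripper_width: 92.1
finger_force: 0.0
```

Emit:
step_arm(jaw=[1,1,1,1], slide=[[0,0,0],[0,0,0],[0,0,0],[0,0,0]], roll=[-8,-8,-2,0])

```text
time_s: 2.5
tcp_pos: [552.1, -134.3, 214.2]
tool_rot: [-3.141, -0.0, 1.733]
force: [0.8, -0.2, 0.1]
gripper_width: 92.4
finger_force: 0.0
```

```bash
python3 - <<'E'
from h import *
s=ctrl.observe();print(s["time_s"],s["tcp_pos"],s["tool_rot"],s["force"],np.round(s["joints"],2))
i=ctrl.camera_info("wrist");a=ctrl.snapshot("wrist")
print(np.round(i["T"],3).tolist(),i["mtx"].tolist(),i["k1"])
st=[714.5,-45.4,.1606];print(proj("wrist",pose(st,[[0,0,86],[-177,0,140]]),i))
cv2.imwrite("pics/w1.png",a[:,:,::-1])
E
```

```text
2.5 [ 552.10295037 -134.33776021  214.15696435] [-3.14089082e+00 -4.23675767e-04  1.73298628e+00] [ 0.76791906 -0.24074251  0.09946254] [ 0.56  0.38 -0.48  1.78  0.2   1.03  0.17]
[[0.987, 0.155, 0.04, 540.829], [0.16, -0.955, -0.25, -63.75], [-0.001, 0.253, -0.967, 384.447], [0.0, 0.0, 0.0, 1.0]] [[289.5870603072071, 0.0, 319.9478688776657], [0.0, 289.5870603072071, 203.75050287423613], [0.0, 0.0, 1.0]] 0.014950243847459634
[[494.74958945 137.54586542]
 [316.9931724  139.98852914]]
```

View pics/w1.png

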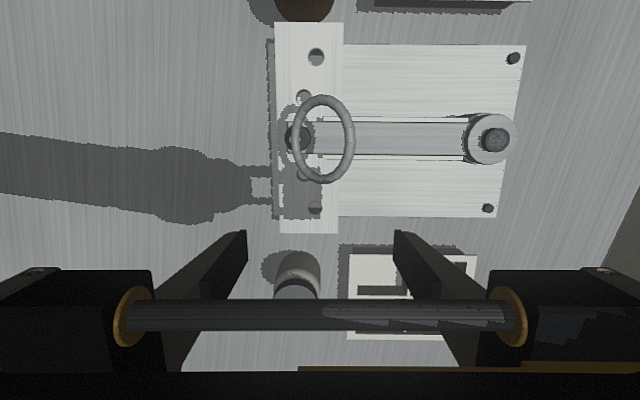

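The wrist view puts the ring centre at (323,138) and the pivot at (493,138), within about 3 mm of the fit. I'll put one finger, the -y one, above the ring opening with its pad facing the pivot, then lower it through.

Emit:
step_arm(jaw=[1,1,1,1,1], slide=[[21,18,0],[21,18,0],[20,18,0],[0,0,0],[0,0,30]], roll=[0,0,0,0,0])

```text
time_s: 3.05
tcp_pos: [598.6, -63.6, 187.6]
tool_rot: [3.134, 0.002, 1.734]
force: [0.3, -0.9, -0.4]
gripper_width: 91.9
finger_force: 0.0
```

Emit:
step_arm(jaw=[1,1,1,1,1], slide=[[0,0,10],[0,0,10],[0,0,10],[0,0,11],[0,0,0]], roll=[0,0,0,0,0])

```text
time_s: 3.55
tcp_pos: [594.7, -64.6, 142.1]
tool_rot: [-3.139, -0.001, 1.733]
force: [0.7, -0.0, -0.4]
gripper_width: 91.8
finger_force: 0.0
```

```bash
python3 - <<'E'
from h import *
a=ctrl.snapshot("wrist");b=ctrl.snapshot("scene")
b=cv2.resize(b[110:230,180:340],(640,480),interpolation=cv2.INTER_CUBIC)
cv2.imwrite("pics/b2.png",np.hstack([cv2.resize(a[0:400,120:520],(400,400)),b[:400,240:640]])[:,:,::-1])
s=ctrl.observe();print(s["time_s"],s["tcp_pos"],s["force"])
E
```

```text
3.65 [595.74714052 -64.36511251 143.60239197] [ 0.0833057  -0.2208829   0.34415353]
```

View pics/b2.png

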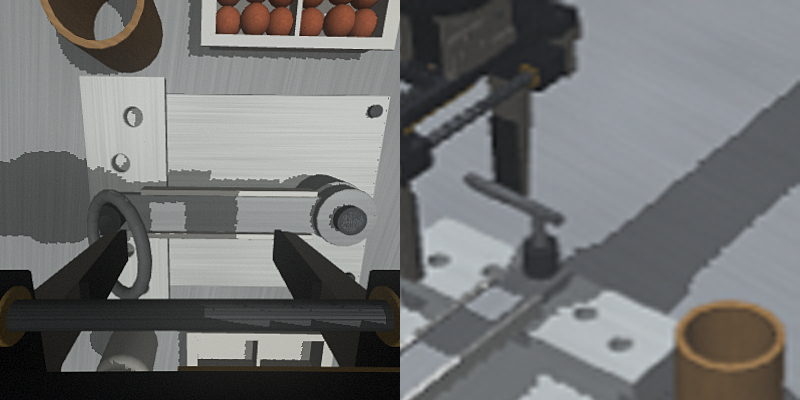

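The left finger is inside the ring at crop (110,235) and nothing is loaded. Next I move towards the pivot until it touches the top edge.

Emit:
step_arm(jaw=[1,1,1,1], slide=[[0,2,0],[0,2,0],[0,2,0],[0,0,0]], roll=[0,0,0,0])

```text
time_s: 4.05
tcp_pos: [602.1, -63.2, 143.8]
tool_rot: [3.141, 0.0, 1.733]
force: [-0.1, 0.3, 0.1]
gripper_width: 91.9
finger_force: 0.0
```

Emit:
step_arm(jaw=[1,1,1], slide=[[0,2,0],[0,0,0],[0,0,0]], roll=[0,0,0])

```text
time_s: 4.35
tcp_pos: [603.6, -63.0, 143.5]
tool_rot: [-3.142, 0.0, 1.733]
force: [0.6, -0.4, 0.6]
gripper_width: 91.7
finger_force: 0.0
```

Emit:
step_arm(jaw=[1,1,1], slide=[[0,2,0],[0,0,0],[0,0,0]], roll=[0,0,0])

```text
time_s: 4.65
tcp_pos: [604.8, -62.8, 143.3]
tool_rot: [-3.14, -0.0, 1.733]
force: [-2.5, -0.1, 0.9]
gripper_width: 91.9
finger_force: 1.4
```

Emit:
step_arm(jaw=[1,1,1], slide=[[0,2,0],[0,2,0],[0,0,0]], roll=[0,0,0])

```text
time_s: 4.95
tcp_pos: [605.3, -62.7, 142.7]
tool_rot: [-3.132, -0.0, 1.733]
force: [-12.4, -1.5, 6.7]
gripper_width: 91.9
finger_force: 5.7
```

Emit:
step_arm(jaw=[1,1,1], slide=[[0,2,0],[0,2,0],[0,0,0]], roll=[0,0,0])

```text
time_s: 5.25
tcp_pos: [605.6, -62.7, 142.1]
tool_rot: [-3.123, -0.0, 1.732]
force: [-21.1, -1.5, 12.1]
gripper_width: 91.6
finger_force: 9.8
```

Emit:
step_arm(jaw=[1,1,1], slide=[[0,1,-2],[0,0,-2],[0,0,0]], roll=[0,0,0])

```text
time_s: 5.55
tcp_pos: [605.4, -62.7, 143.3]
tool_rot: [-3.121, -0.001, 1.732]
force: [-17.7, -3.0, -5.4]
gripper_width: 91.9
finger_force: 8.4
```

Emit:
step_arm(jaw=[1,1,1], slide=[[0,0,-2],[0,0,-2],[0,0,0]], roll=[0,0,0])

```text
time_s: 5.85
tcp_pos: [605.4, -62.7, 147.0]
tool_rot: [-3.121, -0.002, 1.732]
force: [-18.4, -2.3, -5.7]
gripper_width: 92.1
finger_force: 8.4
```

Emit:
step_arm(jaw=[1,1,1], slide=[[0,0,-3],[0,0,-3],[0,0,0]], roll=[0,0,0])

```text
time_s: 6.15
tcp_pos: [605.4, -62.7, 153.0]
tool_rot: [-3.121, -0.002, 1.732]
force: [-18.8, -1.2, -6.5]
gripper_width: 91.8
finger_force: 8.4
```

The force follows the spring (5.4 to 6.5 N), so the pin is rising. I'll continue to about 18 mm.

Emit:
step_arm(jaw=[1,1,1,1], slide=[[0,0.5,-3],[0,0.5,-3],[0,0,-2],[0,0,0]], roll=[0,0,0,0])

```text
time_s: 6.55
tcp_pos: [605.4, -62.7, 160.3]
tool_rot: [-3.119, -0.002, 1.732]
force: [-19.0, -2.1, -7.5]
gripper_width: 92.0
finger_force: 9.2
```

```bash
python3 - <<'E'
from h import *
s=ctrl.observe();p=s["tcp_pos"];print(p,s["force"])
piv=np.array([714.5,-45.4]);d=p[:2]-piv;h=.2094
# rotate about pivot: ring end to stand +y => clockwise seen from above (yaw decreases); tool y along stand x
y=s["tool_rot"][2];ang=np.arange(0,h+1e-9,h/10)
for a in ang[1:]:
    c,k=np.cos(-a),np.sin(-a);q=piv+[c*d[0]-k*d[1],k*d[0]+c*d[1]];e=q-p[:2]
    print(round(a,3),q.round(1),"tool(fixed) x,y",round(-np.sin(y-np.pi/2)*e[0]+np.sin(y)*e[1],1),round(np.sin(y)*e[0]-np.cos(y)*e[1],1))
E
```

```text
[605.41500573 -62.68262783 160.32042446] [-18.97433701  -2.08730884  -7.48694912]
0.021 [605.1 -60.4] tool(fixed) x,y 2.3 0.0
0.042 [604.8 -58.1] tool(fixed) x,y 4.6 0.1
0.063 [604.5 -55.8] tool(fixed) x,y 6.9 0.2
0.084 [604.4 -53.5] tool(fixed) x,y 9.2 0.4
0.105 [604.2 -51.2] tool(fixed) x,y 11.5 0.7
0.126 [604.1 -48.9] tool(fixed) x,y 13.8 0.9
0.147 [604.1 -46.6] tool(fixed) x,y 16.1 1.3
0.168 [604.1 -44.3] tool(fixed) x,y 18.4 1.6
0.188 [604.1 -41.9] tool(fixed) x,y 20.7 2.0
0.209 [604.2 -39.6] tool(fixed) x,y 22.9 2.5
```

Emit:
step_arm(jaw=[1,1,1,1], slide=[[3.8,0.1,0],[3.8,0.1,0],[3.8,0.1,0],[0,0,0]], roll=[2,2,2,0])

```text
time_s: 6.95
tcp_pos: [604.4, -49.8, 160.2]
tool_rot: [-3.119, -0.001, 1.628]
force: [-19.8, 0.5, -7.3]
gripper_width: 92.3
finger_force: 9.0
```

```bash
python3 - <<'E'
from h import *
a=ctrl.snapshot("wrist");b=ctrl.snapshot("scene");c=ctrl.snapshot("top")
b=cv2.resize(b[110:230,180:340],(640,480),interpolation=cv2.INTER_CUBIC)
c=cv2.resize(c[100:225,320:445],(400,400),interpolation=cv2.INTER_CUBIC)
cv2.imwrite("pics/b3.png",np.hstack([a[0:400,120:520],b[:400,240:640]])[:,:,::-1])
s=ctrl.observe();print(s["time_s"],s["tcp_pos"],s["force"])
E
```

```text
7.1 [604.40406463 -49.76740129 160.20343536] [-19.47840343  -0.04138549  -8.71985481]
```

View pics/b3.png

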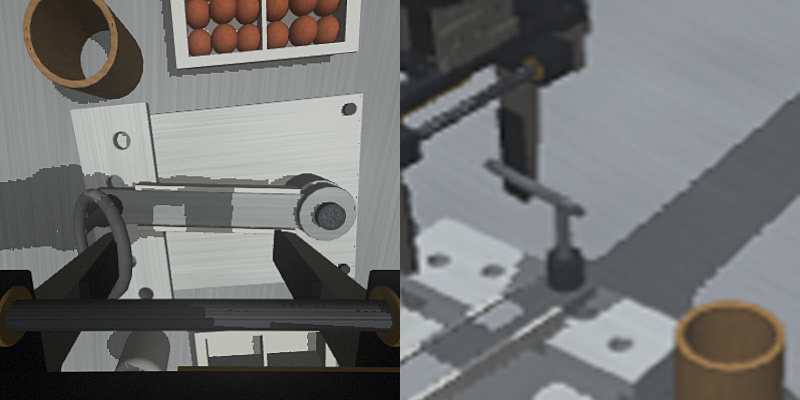

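Pin lifted (scene crop (565,230)), and the arm has swung about halfway. I'll finish the swing.

Emit:
step_arm(jaw=[1,1,1,1], slide=[[3.8,0.1,0],[3.8,0.1,0],[3.0,0.1,0],[0,0,0]], roll=[2,2,2,0])

```text
time_s: 7.5
tcp_pos: [604.7, -38.1, 160.4]
tool_rot: [-3.12, 0.001, 1.524]
force: [-18.9, 2.2, -7.2]
gripper_width: 91.8
finger_force: 8.8
```

```bash
python3 - <<'E'
from h import *
s=ctrl.observe();i=ctrl.camera_info("wrist");a=ctrl.snapshot("wrist");b=ctrl.snapshot("scene")
print(s["time_s"],s["tcp_pos"],s["tool_rot"],s["force"])
st=[714.5,-45.4,.1606]
b=cv2.resize(b[110:230,180:340],(640,480),interpolation=cv2.INTER_CUBIC)
cv2.imwrite("pics/b4.png",np.hstack([cv2.resize(a[150:300,150:350],(533,400),interpolation=cv2.INTER_CUBIC),b[:400,400:640]])[:,:,::-1])
P=[[0,0,86]]+[pol(k*.2094,200,54) for k in(0,1,2)]+[pol(.2094,200,92)]+[pol(.2094,200,70)]
# arm bar edges points at r=100,z70
for w in(-22,22):
  for r in(80,150):
    c,k=np.cos(.2094),np.sin(.2094);P.append([-r*c-w*k*-1*-1, r*k-w*c*-1*-1,70])
q=proj("wrist",pose(st,P),i);print(q.round(1).tolist());print(((q-[150,150])*2.667).round(0).tolist())
E
```

```text
7.5 [604.74704309 -38.06577285 160.3659577 ] [-3.11963198e+00  5.93707424e-04  1.52433856e+00] [-18.85591179   2.16189684  -7.21720317]
[[448.1, 215.0], [239.0, 243.1], [231.7, 204.0], [232.9, 162.1], [217.8, 215.2], [226.3, 208.4], [355.0, 186.1], [278.6, 185.7], [353.5, 231.5], [280.2, 230.9]]
[[795.0, 173.0], [237.0, 248.0], [218.0, 144.0], [221.0, 32.0], [181.0, 174.0], [204.0, 156.0], [547.0, 96.0], [343.0, 95.0], [543.0, 217.0], [347.0, 216.0]]
```

View pics/b4.png

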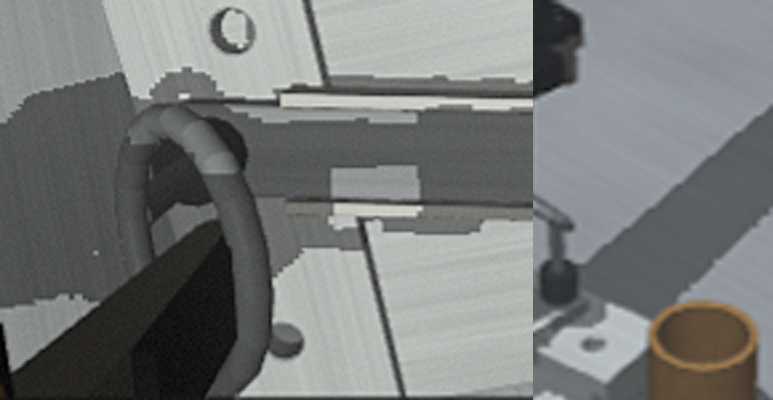

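The arm lies over the +1 hole, perhaps 2 mm too far. I'll lower it with a slight back-correction and watch the force.

Emit:
step_arm(jaw=[1,1,1], slide=[[-1,0,1],[0,0,3],[0,0,0]], roll=[-0.5,0,0])

```text
time_s: 7.9
tcp_pos: [604.6, -39.2, 156.1]
tool_rot: [-3.119, -0.0, 1.533]
force: [-18.9, 1.3, -7.0]
gripper_width: 91.9
finger_force: 8.7
```

Emit:
step_arm(jaw=[1,1,1], slide=[[0,0,3],[0,0,2],[0,0,0]], roll=[0,0,0])

```text
time_s: 8.2
tcp_pos: [604.6, -39.2, 151.3]
tool_rot: [-3.12, 0.0, 1.533]
force: [-18.9, 1.7, -6.0]
gripper_width: 92.0
finger_force: 8.8
```

Emit:
step_arm(jaw=[1,1,1], slide=[[0,0,2],[0,0,2],[0,0,0]], roll=[0,0,0])

```text
time_s: 8.5
tcp_pos: [604.7, -39.2, 147.4]
tool_rot: [-3.12, 0.0, 1.533]
force: [-19.1, 1.7, -5.7]
gripper_width: 92.0
finger_force: 8.8
```

Emit:
step_arm(jaw=[1,1,1], slide=[[0,0,2],[0,0,2],[0,0,0]], roll=[0,0,0])

```text
time_s: 8.8
tcp_pos: [604.7, -39.2, 143.5]
tool_rot: [-3.12, 0.0, 1.533]
force: [-18.8, 1.8, -4.7]
gripper_width: 91.7
finger_force: 8.8
```

The pin went down smoothly past plate level, so it is in the hole. I'll back off radially, look, then lift clear.

Emit:
step_arm(jaw=[1,1,1,1,1], slide=[[0,0,1],[0,-4,0],[0,-4,0],[0,-4,0],[0,-3,0]], roll=[0,0,0,0,0])

```text
time_s: 9.3
tcp_pos: [600.3, -39.5, 148.3]
tool_rot: [3.139, -0.0, 1.533]
force: [0.8, 0.5, -0.4]
gripper_width: 91.5
finger_force: 0.0
```

Emit:
step_arm(jaw=[1,1,1,1], slide=[[0,-2,0],[0,0,0],[0,0,-3],[0,0,-6]], roll=[0,0,0,0])

```text
time_s: 9.7
tcp_pos: [597.3, -39.5, 156.7]
tool_rot: [-3.141, -0.0, 1.532]
force: [0.3, -0.5, 0.2]
gripper_width: 92.1
finger_force: 0.0
```

Emit:
step_arm(jaw=[1,1,1,1,1], slide=[[0,0,-10],[0,0,-15],[0,0,-20],[0,0,-30],[0,0,0]], roll=[0,0,0,0,0])

```text
time_s: 10.2
tcp_pos: [600.1, -39.1, 237.1]
tool_rot: [3.133, 0.0, 1.533]
force: [1.1, 0.9, -0.3]
gripper_width: 91.7
finger_force: 0.0
```

Emit:
step_arm(jaw=[1,1,1,1,1], slide=[[-35,0,-10],[-35,0,0],[-35,0,0],[-35,0,0],[0,0,0]], roll=[0,0,0,0,0])

```text
time_s: 10.7
tcp_pos: [590.8, -186.3, 241.7]
tool_rot: [-3.141, 0.003, 1.524]
force: [0.4, -0.7, 0.7]
gripper_width: 92.1
finger_force: 0.0
```

```bash
python3 - <<'E'
from h import *
b=ctrl.snapshot("scene");c=ctrl.snapshot("top")
b=cv2.resize(b[140:240,200:300],(400,400),interpolation=cv2.INTER_CUBIC)
c=cv2.resize(c[95:220,280:405],(400,400),interpolation=cv2.INTER_CUBIC)
cv2.imwrite("pics/b5.png",np.hstack([b,c])[:,:,::-1])
st=[714.5,-45.4,.1606]
for z in(0,12):
  P=pose(st,[pol(.2094,177,140+z),pol(.2094,200,92),pol(0.4188,200,54)])
  print(z,((proj("scene",P)-[200,140])*4).round().tolist(),((proj("top",P)-[280,95])*3.2).round().tolist())
s=ctrl.observe();print(s["time_s"],s["tcp_pos"],s["force"])
E
```

```text
0 [[313.0, 98.0], [343.0, 144.0], [380.0, 219.0]] [[330.0, 281.0], [322.0, 317.0], [268.0, 316.0]]
12 [[312.0, 83.0], [343.0, 144.0], [380.0, 219.0]] [[332.0, 278.0], [322.0, 317.0], [268.0, 316.0]]
10.8 [ 591.72911457 -180.00022891  241.80529785] [ 0.04614495  1.07720469 -1.23045495]
```

View pics/b5.png

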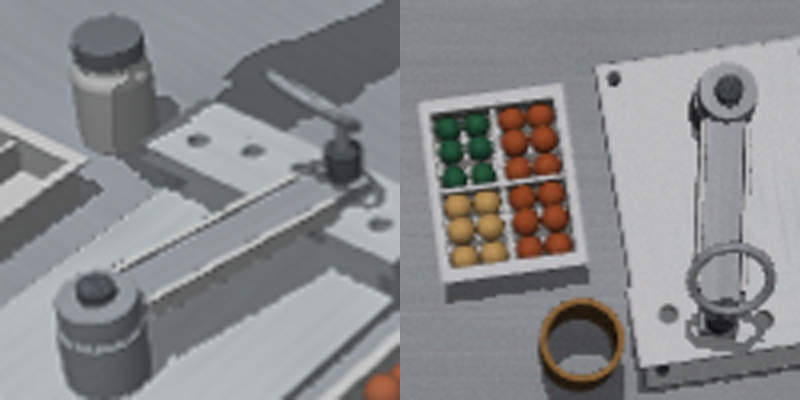

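The ring centre is at scene crop (312,98) and top crop (730,280). Both match the prediction for one hole over with the pin fully home. The hand is clear and the trays, jar and core haven't moved, so I'll hand in.

```bash
python3 -c "
from workcell import ctrl
print(ctrl.close_job())"
```

```text
the job is handed in; nothing more can be done
None
```

The guide arm now sits one hole over, towards the filled tray on the stand's +y side, with the pin fully home and the hand clear; the tool stayed vertical, so I lifted the pin by pressing one fingertip against the inside of the ring's top edge and raising it by friction, rather than hooking squarely under it.

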